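# Lay the fitter's tools out on their outline pads

### The arm

A 6-joint arm with a two-finger parallel gripper is mounted at the origin on the work surface. World frame = base frame: x ahead of the robot, y to its left, z up, the work surface at z = 0. Lengths are in mm, angles in degrees, forces in N, time in s.
With the tool pointing down it reaches from about 300 to 850 mm from the base axis. Payload 4.2 kg.
Tool frame: the origin (TCP) lies midway between the tips of the shut fingers; the grasp point (between the pads) lies 19 mm behind it (env.grasp_offset is the distance from the TCP to the grasp point, in mm); z points along the fingers, y is the line along which they close (so a half turn about z gives the same grasp; the last joint's range is limited). The gripper opens to 91 mm and grips with 3 to 60 N. Pads are 32 mm wide; open, the fingers measure 118 mm over their backs; the gripper's body (76 mm by 178 mm) begins 60 mm behind the grasp point.
Start: joints at [-72.021, 18.312, 89.639, -0, 72.044, -1.146], TCP at [188.395, -543.28, 187.076] pointing down, gripper open.
Joint ranges: [-177.97, 177.97], [-48.28, 115.42], [12.27, 149.76], [-77.06, 257.06], [2.81, 150.46], [-146.56, 146.56]. Speed limits (degrees/s): [147.25, 147.25, 180, 180, 180, 180].

### API

Orientations are given as [roll, pitch, yaw] about the fixed x, y, z axes, in that order (R = Rz(yaw) Ry(pitch) Rx(roll)).
In Python, from workcell import env, optics gives the robot as it stands. The module is installed in compiled form; this text tells all that it offers.
- The arm moves only by the tool send_rows, never from a script. Its argument "targets" is a list that holds one entry, the list of rows, each a list of 7 numbers: the turn, a rotation vector about the world's x, y, z scaled (see below), then the shift along the world's x, y, z scaled (see below), then the closure, from -1 (fully open) to 1 (shut). In form: [[[rx, ry, rz, x, y, z, gripper], ...]]. A call has 1 to 12 rows; each row shifts and turns the commanded pose from where the row before left it; what a row does not reach is not made up. The controller multiplies each number of a shift by 0.2 m and each number of a turn by pi/2 rad. A row lasts 1/10 s, in which the tool goes at most 50 mm and 8.59 degrees, less where a joint would pass 70% of its speed; a pose out of reach is approached as far as the arm can. A call with a number of a shift or a turn outside -1 to 1 is refused whole. A call with a gripper value outside its range is refused whole. The fingers move at their own pace and stop on an object; "grip_force" is the grip in N (left out, the last holds). Time passes only in rows, so rows that do not move let the fingers close. It gives the time, the measured TCP pose, the force, the opening and the grip force at its end, in the units of the state.
- env.state(): the state, without advancing time (a new reading comes with each control period).
- optics.grab_frame(name): name is "side" or "top" or "wrist"; returns (picture, depth): 420x560x3 uint8, red, green, blue; 420x560 float32, mm along the optical axis (not along the pixel's ray), 0 where there is no reading.
- optics.camera_info(name): a dict with "camera_matrix" (3x3 intrinsics, pixels), "k1" (the pictures are not rectified: a ray, as slopes to the right and down, at radius r is drawn at 1 + k1 r^2 times it, then the intrinsics apply), "R" (3x3) and "t" (3): a world point X has camera coordinates R X + t; the wrist camera has in their place "mount" (4x4, takes a point from camera to tool coordinates, whose origin is the TCP and whose axes are the flange's). Camera axes: x right, y down, z forward; pixel columns grow to the right and rows downward; lengths in mm; the calibration is good to about 2 mm. A picture is of the moment at which its call begins: read the wrist's pose just before it. camera_info takes no time and is no camera call.
- env.job_done(): hands the job in; it is judged then, once.
Trained networks look in the newest picture that a camera, given by its name, has taken for a name from the list of things; names that differ only in an ending like _2 or _b are one class to them, and where a whole thing is asked for, a point or a joint stands for the part that bears it (a point fixed in the world has none). Each returns a list of dicts, best first, with "conf" (0 to 1); they miss things now and then, are a little off and sometimes report something else, mostly with a low value. They report only what shows in the picture. A call takes as long as a camera call. They do not tell look-alikes from the thing itself.
- optics.silhouettes(camera, name): "mask" (420x560 bool, what is visible of it) and "at" ([column, row] in pixels, amid what is visible of it).
- optics.place_of(camera, name): "at" ([column, row] in pixels: a listed point, or the origin of a listed thing).
The state is a dict: "time_s": time; "qpos": joint angles; "qvel": joint speeds; "effort": joint torques, N m; "ee_pos": TCP position; "ee_rot": TCP orientation; "force": force on the tool from outside, world axes, zero at the start; "torque": the same for the moment, N m; "gripper_width": finger opening in mm; "gripper_force": force on a finger pad.
Only numpy, scipy, OpenCV 4.12 (cv2) and the standard library are available. Lean on these libraries where they do the work, as an engineer would, in place of code of your own. Each camera call takes 0.05 s, during which the arm holds its last target. There are 200 camera calls.

### The job

Lay the fitter's tools out on the marble floor for checking: put each loose tool squarely on the black pad that shows its yellow outline, lying flat as it does now, filling the outline. The heavy hammer goes first, its head on the head of the outline; then the sanding block, the bumper tube and the loose chrome hook in any order (these may be either way round). Leave the open nail tray where it stands, and let go of everything at the end.

Things in the scene. Friction and masses are not known exactly. Their poses are not given: they have to be found in the camera images.
- hammer: Steel claw hammer, wooden neck, black rubber grip, lying flat, 225 mm long, 0.3-0.55 kg. Origin at floor level below the neck near the balance point; x along the handle to the head, z up. Head centred at x=40 mm: 28 mm along x, y -51 to 50, 28 high. Neck x -65 to 25: 24 mm wide in y, heights 4 to 24 (grip it across y at x=-10). Rubber grip x -170 to -65: 30 wide, 28 high.
- hammer_head (a point): The middle of the steel hammer head: 40 mm along +x from the hammer's origin, 14 mm above its underside.
- sanding_block: Beech sanding block with a cork sole, 95 (x) x 58 (y) x 30 mm high, about 0.13 kg. Origin at the centre of its underside, z up. Grip it across y.
- bumper_tube: Clear hard plastic tube of white wall bumpers with square blue end caps, lying along x, 100 mm long, about 0.09 kg. Caps 40 x 40 mm, 16 mm thick; the tube between them (68 mm) is 28 mm in diameter, its axis 20 mm up. Origin at the centre of its underside (floor level), z up. Grip the tube across y at its middle.
- chrome_hook: Loose chrome coat hook on its back plate (the two on the white board are not part of the job), 0.2 kg. Plate: dog-bone, 100 mm long in x, round ends 44 mm, waist 26 mm, 6 mm thick. From its centre a stem 24 (x) x 18 (y) mm rises to 40 mm; a prong leans to +x, top at 57 mm. Origin at the centre of the plate's underside, z up. Grip the stem across y, fingertips clear of the plate.
- nail_tray: Open clear plastic tray with steel nails, 90 (x) x 62 (y) x 24 mm high, about 0.3 kg, not fixed; it stands among the tools and must be left alone. Origin at the centre of its underside.
- hammer_pad: Pad for the hammer: black, T-shaped, 4 mm thick, fixed to the floor, with a yellow hammer silhouette. Its frame matches the hammer's: origin at its underside where the hammer's origin belongs, x towards the silhouette's head, z up. x from -180 to 70 mm, 66 mm wide, 125 at the head. The hammer stands on it 4 mm above the floor.
- block_pad: Pad for the sanding block. Black, 118 x 78 x 4 mm thick, fixed to the floor, a yellow silhouette in its middle: a plain rectangle 95 x 58 mm. Origin at the centre of its underside, below the silhouette's centre; x along the silhouette, z up. The thing stands on it 4 mm above the floor, either way round.
- tube_pad: Pad for the bumper tube. Black, 118 x 78 x 4 mm thick, fixed to the floor, a yellow silhouette in its middle: a 28 mm wide bar, 40 mm wide at its square ends, 100 mm long. Origin at the centre of its underside, below the silhouette's centre; x along the silhouette, z up. The thing stands on it 4 mm above the floor, either way round.
- hook_pad: Pad for the hook. Black, 118 x 78 x 4 mm thick, fixed to the floor, a yellow silhouette in its middle: a dog-bone 100 mm long, round ends 44 mm, waist 26 mm. Origin at the centre of its underside, below the silhouette's centre; x along the silhouette, z up. The thing stands on it 4 mm above the floor, either way round.
Not all that is in view belongs to the job. What is shaped like the sanding_block but red is not meant.

How it is judged (in metres and radians):
At the end, for the whole second after the job is handed in: Each of the four tools lies flat (0.12 rad) and released, at rest, on its own pad, origin within 14 mm of the pad's, long axis within 0.22 rad, underside under 10 mm above the pad's, hammer head at the outline's head; nail tray within 20 mm of its start (horizontal distance between hammer and hammer_pad below 0.014 m and angle between the x axis of hammer and the x axis of hammer_pad, either way round below 0.22 rad and z of hammer in the frame of hammer_pad below 0.01 m and angle between each of hammer, sanding_block, bumper_tube, chrome_hook's own z axis and vertical below 0.12 rad and x of hammer_head in the frame of hammer_pad above 0.02 m and linear speed of each of hammer, sanding_block, bumper_tube, chrome_hook below 0.02 m/s and contact force between the fingers and hammer below 0.2 N and horizontal distance between sanding_block and block_pad below 0.014 m and angle between the x axis of sanding_block and the x axis of block_pad, either way round below 0.22 rad and z of sanding_block in the frame of block_pad below 0.01 m and contact force between the fingers and sanding_block below 0.2 N and horizontal distance between bumper_tube and tube_pad below 0.014 m and angle between the x axis of bumper_tube and the x axis of tube_pad, either way round below 0.22 rad and z of bumper_tube in the frame of tube_pad below 0.01 m and contact force between the fingers and bumper_tube below 0.2 N and horizontal distance between chrome_hook and hook_pad below 0.014 m and angle between the x axis of chrome_hook and the x axis of hook_pad, either way round below 0.22 rad and z of chrome_hook in the frame of hook_pad below 0.01 m and contact force between the fingers and chrome_hook below 0.2 N and distance of nail_tray from where it was at the start of the episode below 0.02 m); the robot touches nothing.
It fails at once if another tool was put on its pad before the hammer was on its own (horizontal distance between hammer and hammer_pad above 0.03 m and ((horizontal distance between sanding_block and block_pad below 0.02 m and z of sanding_block in the frame of block_pad below 0.008 m) or (horizontal distance between bumper_tube and tube_pad below 0.02 m and z of bumper_tube in the frame of tube_pad below 0.008 m) or (horizontal distance between chrome_hook and hook_pad below 0.02 m and z of chrome_hook in the frame of hook_pad below 0.008 m))).
It fails at once if the nail tray was shoved away (more than 20 mm) (distance of nail_tray from where it was at the start of the episode above 0.02 m).
It also fails if it takes over 112 s, if anything falls off the work surface, if the arm or the gripper's body presses on something with over 40 N, if the wrist force passes 120 N, or if a joint passes its speed limit or range.

## Working session

There is one attempt and no reset: what is moved stays moved. The work goes in short steps, Python scripts to look and compute and a tool call to move; the robot and the scene stay as the last step left them, time stands still between calls to the robot, and variables do not carry over. Pictures are saved under pics/ and viewed, at most 17 in all, crops included, and the job is handed in when it is done.

Besides the shell and the picture viewer there is one more tool, called after "Request:" as name(argument=value, ...), one argument or row to a line, values as JSON. send_rows: Moves the arm, as the interface text tells. Its arguments: {"type":"object","properties":{"targets":{"type":"array"},"grip_force":{"type":"number"}},"required":["targets"]}

```bash
mkdir -p pics; cat > h.py <<'E'
import numpy as np, cv2
from workcell import env, optics
from scipy.spatial.transform import Rotation as Rn
def cam(name):
    c=optics.camera_info(name); K=np.array(c["camera_matrix"]); k1=c["k1"]
    if "mount" in c:
        s=env.state(); M=np.array(c["mount"]); T=np.eye(4)
        T[:3,:3]=Rn.from_euler('xyz',s["ee_rot"],degrees=True).as_matrix(); T[:3,3]=s["ee_pos"]
        W=T@M; R=W[:3,:3].T; t=-R@W[:3,3]
    else: R=np.array(c["R"]); t=np.array(c["t"])
    return K,k1,R,t
def toz(c,px,z):
    K,k1,R,t=c; px=np.atleast_2d(np.asarray(px,float))
    s=cv2.undistortPoints(px.reshape(-1,1,2),K,np.array([k1,0,0,0,0.])).reshape(-1,2)
    d=np.c_[s,np.ones(len(s))]@R; o=-R.T@t
    return o+d*((z-o[2])/d[:,2])[:,None]
def proj(c,X):
    K,k1,R,t=c
    return cv2.projectPoints(np.atleast_2d(np.asarray(X,float)),cv2.Rodrigues(R)[0],t,K,np.array([k1,0,0,0,0.]))[0].reshape(-1,2)
def axis(c,mask,z):
    m=cv2.findContours(mask.astype(np.uint8),cv2.RETR_EXTERNAL,cv2.CHAIN_APPROX_NONE)[0]
    m=max(m,key=cv2.contourArea).reshape(-1,2)
    P=toz(c,m,z)[:,:2].astype(np.float32); r=cv2.minAreaRect(P)
    b=cv2.boxPoints(r); e=[b[1]-b[0],b[2]-b[1]]; e=max(e,key=np.linalg.norm)
    return np.round(r[0],1),np.round(r[1],0),round(float(np.degrees(np.arctan2(e[1],e[0]))),1)
E
cat > a.py <<'E'
from h import *
print(env.state())
for n in("top","side"):
    im,d=optics.grab_frame(n); cv2.imwrite(f"pics/{n}0.png",im[...,::-1]); 
    np.save(f"{n}.npy",d)
    c=cam(n); print(n,"cam at",-c[2].T@c[3])
    for th in("hammer","sanding_block","bumper_tube","chrome_hook","nail_tray","hammer_pad","block_pad","tube_pad","hook_pad"):
        for s in optics.silhouettes(n,th)[:3]:
            print(th,round(s["conf"],2),np.round(s["at"]),axis(c,s["mask"],4 if "pad" in th else 20) if n=="top" else "")
E
python3 a.py
```

```text
{'time_s': 0.0, 'qpos': array([-7.20229970e+01,  1.83489185e+01,  8.97071753e+01, -7.43097190e-04,
        7.20434564e+01, -1.14572732e+00]), 'qvel': array([ 0.02373259,  0.01276279, -0.0446025 ,  0.0107946 , -0.00430974,
        0.02170553]), 'effort': array([-1.23256541e-04, -4.12451327e+01, -2.31967610e+01,  7.28241890e-02,
        4.55808837e-02, -1.29596119e-04]), 'ee_pos': array([ 188.19093909, -542.73782362,  186.24240407]), 'ee_rot': array([-1.79900456e+02, -1.28418248e-03,  1.91229590e+01]), 'force': array([-0.11751813,  0.68092213,  0.14547355]), 'torque': array([ 0.01395336, -0.06389968, -0.00784289]), 'gripper_force': 0.0, 'gripper_width': 91.23057649813906}
top cam at [349.24621323   2.7108338  948.85358652]
hammer 0.8 [330. 153.] (array([ 682.3, -107.7]), array([101., 227.]), -1.6)
sanding_block 0.9 [216. 290.] (array([317.7, 158.9]), array([97., 61.]), 63.5)
sanding_block 0.56 [220. 233.] (array([456.4, 143. ]), array([67., 99.]), -1.1)
bumper_tube 0.93 [408. 250.] (array([ 412.3, -296.3]), array([ 53., 107.]), -8.9)
chrome_hook 0.62 [108. 209.] (array([517.9, 424.4]), array([98., 50.]), 3.5)
nail_tray 0.58 [282. 228.] (array([463.1,  -2.4]), array([92., 62.]), 2.8)
hammer_pad 0.86 [190. 156.] (array([702.1, 230.1]), array([249., 126.]), 5.8)
tube_pad 0.86 [156. 256.] (array([402.5, 308.3]), array([ 82., 122.]), -8.0)
hook_pad 0.63 [454. 210.] (array([ 503.4, -428.4]), array([ 79., 118.]), -27.7)
side cam at [ 43.34146892 753.15035041 613.45981726]
hammer 0.6 [250. 177.] 
sanding_block 0.59 [310. 272.] 
bumper_tube 0.74 [352. 170.] 
chrome_hook 0.81 [147. 320.] 
chrome_hook 0.7 [239. 307.] 
nail_tray 0.81 [288. 217.] 
nail_tray 0.59 [241. 307.] 
nail_tray 0.34 [260. 249.] 
hammer_pad 0.71 [166. 237.] 
block_pad 0.97 [316. 191.]
```

View pics/top0.png

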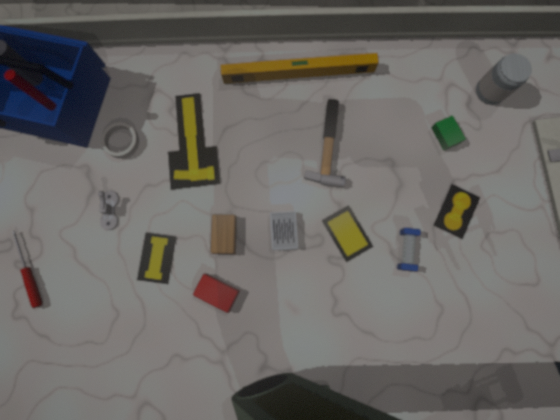

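View pics/side0.png

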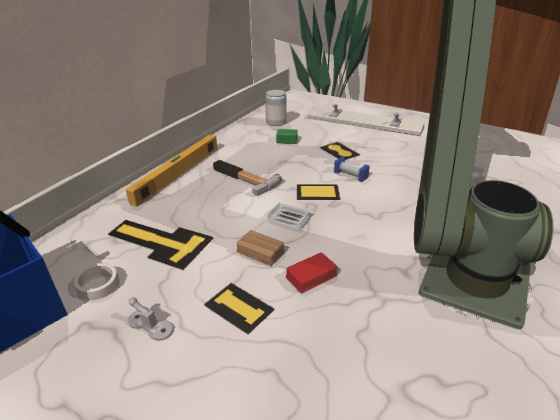

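Candidates in the top picture:
- **Block:** wooden at (222,234) is the one wanted. The red look-alike is at (216,290) and there is a green box at (449,131).
- **Hook:** the loose one is at (108,209). The others are on the board at the right edge, about (553,155).
- **Hammer:** (330,150), the only one, with its head towards the robot.
- **Tube:** (408,250).

The pads are hammer (190,150), tube (156,256), block (347,233) and hook (457,210). Next I'll fit the poses.

```bash
cat > b.py <<'E'
from h import *
c=cam("top"); im=cv2.imread("pics/top0.png"); hsv=cv2.cvtColor(im,cv2.COLOR_BGR2HSV)
y=cv2.inRange(hsv,(22,120,70),(36,255,255))
for n,(u,v) in dict(hammer_pad=(190,140),tube_pad=(156,257),block_pad=(347,233),hook_pad=(457,210)).items():
    m=np.zeros_like(y); m[v-60:v+50,u-35:u+35]=y[v-60:v+50,u-35:u+35]
    print(n,axis(c,m>0,4), np.round(toz(c,np.argwhere(m)[:,::-1],4).mean(0)))
w=cv2.inRange(hsv,(5,50,50),(22,220,255)); m=np.zeros_like(w); m[205:262,200:245]=w[205:262,200:245]
print("block top",axis(c,m>0,30))
for p in ("hammer","hammer_head","bumper_tube","chrome_hook","sanding_block","hammer_pad","block_pad"):
    print(p,[(round(q["conf"],2),np.round(q["at"]),np.round(toz(c,q["at"],14 if p=="hammer_head" else 0)[0])) for q in optics.place_of("top",p)[:2]])
s=optics.silhouettes("top","hammer")[0]["mask"]; P=toz(c,np.argwhere(s)[:,::-1],15)
h=P[P[:,0]>P[:,0].min()+50]; v=cv2.fitLine(h[:,:2].astype(np.float32),cv2.DIST_L2,0,.01,.01).ravel(); print("handle",v,P[:,:2].min(0),P[:,:2].max(0))
cv2.imwrite("pics/crop0.png",cv2.resize(im[80:280,190:390],(600,600),interpolation=cv2.INTER_CUBIC))
print(optics.camera_info("wrist"))
E
python3 b.py
```

```text
hammer_pad (array([703.5, 214.1]), array([104., 225.]), -4.1) [684. 227.   4.]
tube_pad (array([401.5, 309.3]), array([ 41., 102.]), -7.9) [401. 309.   4.]
block_pad (array([ 452.4, -157.8]), array([94., 61.]), 28.4) [ 451. -159.    4.]
hook_pad (array([ 504.3, -429.9]), array([ 46., 102.]), -28.1) [ 504. -430.    4.]
block top (array([454.1, 142.3]), array([59., 91.]), -1.0)
hammer [(0.69, array([284., 231.]), array([462.,  -4.,   0.]))]
hammer_head [(0.9, array([326., 181.]), array([ 583., -109.,   14.])), (0.42, array([456., 210.]), array([ 503., -422.,   14.]))]
bumper_tube [(0.73, array([407., 250.]), array([ 409., -300.,    0.]))]
chrome_hook [(0.87, array([111., 211.]), array([521., 429.,   0.]))]
sanding_block [(0.74, array([220., 290.]), array([321., 154.,   0.])), (0.74, array([321., 163.]), array([632., -99.,   0.]))]
hammer_pad [(0.96, array([193., 161.]), array([644., 225.,   0.]))]
block_pad [(0.71, array([347., 231.]), array([ 459., -157.,    0.]))]
handle [ 9.8863995e-01 -1.5030323e-01  7.0896381e+02 -1.2293708e+02] [ 568.64947961 -156.23297728] [797.66399043 -55.13028844]
{'camera_matrix': array([[377.92289014,   0.        , 274.91999486],
       [  0.        , 377.92289014, 214.935794  ],
       [  0.        ,   0.        ,   1.        ]]), 'k1': -0.05122493538107888, 'mount': array([[-3.39765931e-04, -9.67041563e-01, -2.54618341e-01,
         7.15465538e+01],
       [ 9.99999891e-01, -4.09965142e-04,  2.22636895e-04,
        -2.26985152e-01],
       [-3.19683775e-04, -2.54618237e-01,  9.67041597e-01,
        -1.99124629e+02],
       [ 0.00000000e+00,  0.00000000e+00,  0.00000000e+00,
         1.00000000e+00]])}
```

View pics/crop0.png

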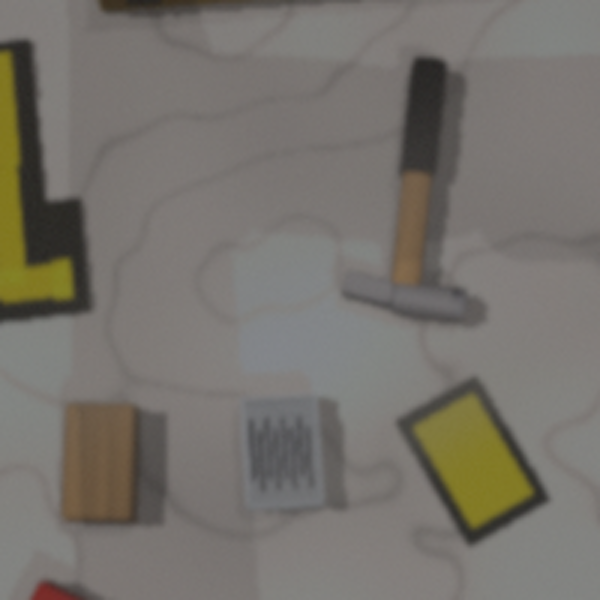

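The crop shows the wooden block at crop (98,462), the nail tray at (283,455), and the hammer with its head at (408,297) and its handle pointing away from the robot. So the hammer origin is about (622,-115) with the handle at about -8.6°. I'll go above its neck.

Request:
send_rows(
  targets=[
    [[0,0,-0.0257,0.17,0.164,0.02,-1],[0,0,-0.0257,0.17,0.164,0.02,-1],[0,0,-0.0257,0.17,0.164,0.02,-1],[0,0,-0.0257,0.17,0.164,0.02,-1],[0,0,-0.0257,0.17,0.164,0.02,-1],[0,0,-0.0257,0.17,0.164,0.02,-1],[0,0,-0.0257,0.17,0.164,0.02,-1],[0,0,-0.0257,0.17,0.164,0.02,-1],[0,0,-0.0257,0.17,0.164,0.02,-1],[0,0,-0.0257,0.17,0.164,0.02,-1],[0,0,-0.0257,0.17,0.164,0.02,-1],[0,0,-0.0257,0.17,0.164,0.02,-1]],
  ],
)

```text
time_s: 2.6
ee_pos: [597.6, -148.1, 235.4]
ee_rot: [180.0, -0.0, -8.7]
force: [0.8, -0.9, 0.4]
gripper_width: 91.1
gripper_force: 0.0
```

Request:
send_rows(
  targets=[
    [[0,0,0,0.18,0.164,0,-1],[0,0,0,0,0,0,-1],[0,0,0,0,0,0,-1]],
  ],
)

```text
time_s: 2.9
ee_pos: [632.5, -116.1, 234.3]
ee_rot: [180.0, 0.1, -8.5]
force: [-0.2, -1.1, -0.7]
gripper_width: 91.3
gripper_force: 0.0
```

```bash
cat > look.py <<'E'
import sys
from h import *
th,z,pic=sys.argv[1],float(sys.argv[2]),sys.argv[3]
s=env.state(); c=cam("wrist"); print(np.round(s["time_s"],1),np.round(s["ee_pos"],1),np.round(s["ee_rot"],1),np.round(s["gripper_width"],1))
im,d=optics.grab_frame("wrist"); cv2.imwrite(f"pics/{pic}.png",im[...,::-1]); np.save(f"pics/{pic}.npy",d)
for q in optics.silhouettes("wrist",th)[:3]: print("sil",round(q["conf"],2),np.round(q["at"]),axis(c,q["mask"],z))
for n in [th]+(["hammer_head"] if th=="hammer" else []):
    for q in optics.place_of("wrist",n)[:2]: print(n,round(q["conf"],2),np.round(q["at"]),np.round(toz(c,q["at"],14 if "head" in n else 0)[0],1))
if th=="hammer":
    P=toz(c,np.argwhere(optics.silhouettes("wrist",th)[0]["mask"])[:,::-1],16)
    x0=P[:,0].min(); h=P[P[:,0]>x0+50]; v=cv2.fitLine(h[:,:2].astype(np.float32),cv2.DIST_L2,0,.01,.01).ravel(); print("handle ang",np.degrees(np.arctan2(v[1],v[0]))," pt",v[2:],P[:,:2].min(0),P[:,:2].max(0))
E
python3 look.py hammer 20 w1
```

```text
2.9 [ 632.5 -116.1  234.3] [ 1.8e+02  1.0e-01 -8.5e+00] 91.3
sil 0.59 [268. 146.] (array([ 679.8, -136. ]), array([102., 221.]), -18.7)
hammer 0.96 [271. 187.] [ 623.7 -109.8    0. ]
hammer_head 0.78 [271. 225.] [ 582.9 -104.5   14. ]
handle ang -8.391764  pt [ 714.59125 -123.29028] [ 566.59697627 -156.05678688] [797.2215361  -53.21206596]
```

View pics/w1.png

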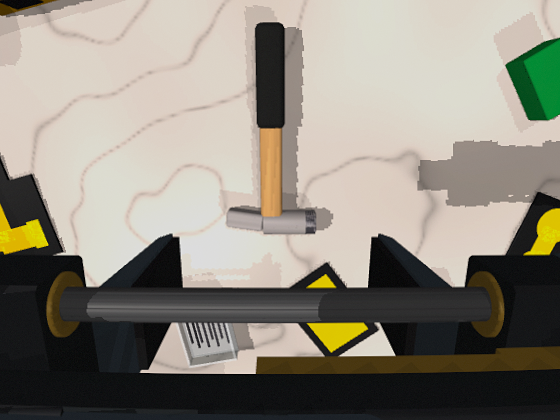

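The wrist picture shows the hammer with its neck near (271,170) and its head at (271,220), pointing to the camera's bottom. The handle angle matches. A +5 mm shift in y is needed, then I'll descend and grip.

Request:
send_rows(
  targets=[
    [[0,0,0,0.005,0.025,-0.2,-1],[0,0,0,0,0,-0.23,-1],[0,0,0,0,0,-0.23,-1],[0,0,0,0,0,-0.2,-1],[0,0,0,0,0,-0.19,-1],[0,0,0,0,0,-0.09,-1],[0,0,0,0,0,0,-1],[0,0,0,0,0,0,-1]],
  ],
)

```text
time_s: 3.95
ee_pos: [633.7, -112.7, 8.0]
ee_rot: [180.0, -0.1, -8.7]
force: [0.1, -0.6, 0.7]
gripper_width: 91.4
gripper_force: 0.0
```

Request:
send_rows(
  targets=[
    [[0,0,0,0,0,0,0.8],[0,0,0,0,0,0,1],[0,0,0,0,0,0,1],[0,0,0,0,0,0,1],[0,0,0,0,0,0,1],[0,0,0,0,0,0,1],[0,0,0,0,0,0,1],[0,0,0,0,0,0,1]],
  ],
  grip_force=45,
)

```text
time_s: 4.75
ee_pos: [633.4, -111.8, 7.0]
ee_rot: [180.0, 0.0, -8.6]
force: [0.5, -0.1, -0.2]
gripper_width: 29.8
gripper_force: 0.0
```

Request:
send_rows(
  targets=[
    [[0,0,0,0,0,0,1],[0,0,0,0,0,0,1],[0,0,0,0,0,0,1],[0,0,0,0,0,0.1,1],[0,0,0,0,0,0.15,1],[0,0,0,0,0,0.2,1],[0,0,0,0,0,0.05,1],[0,0,0,0,0,0,1]],
  ],
)

```text
time_s: 5.55
ee_pos: [634.7, -112.1, 109.3]
ee_rot: [180.0, -0.3, -8.6]
force: [0.9, 0.4, 0.8]
gripper_width: 0.7
gripper_force: 0.0
```

```bash
python3 look.py hammer 20 w2; python3 -c "
from h import *
im,d=optics.grab_frame('side'); cv2.imwrite('pics/s1.png',im[...,::-1])"
```

```text
5.6 [ 634.7 -112.1  109.3] [180.   -0.3  -8.6] 0.7
sil 0.84 [273. 113.] (array([ 696.9, -121. ]), array([ 31., 177.]), -8.0)
hammer 0.91 [274. 217.] [ 623.9 -109.5    0. ]
hammer_head 0.72 [274. 269.] [ 583.3 -103.7   14. ]
handle ang -8.460176  pt [ 719.4328  -123.99688] [ 588.71047636 -155.49378888] [787.61901498 -56.70948037]
```

View pics/w2.png

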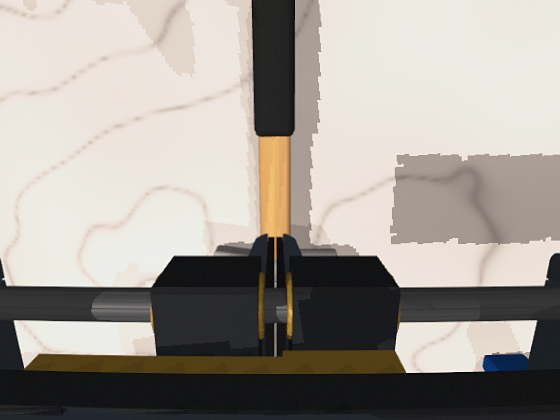

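The fingers shut on nothing and the hammer has not moved; it is still in line below. They closed too high and I lifted too soon. I'll reopen, go lower and wait for the grip force.

Request:
send_rows(
  targets=[
    [[0,0,0,0,0,0,-0.5],[0,0,0,0,0,0,-0.5],[0,0,0,0,0,0,-0.5],[0,0,0,0,0,0,-0.5],[0,0,0,0,0,0,-0.5],[0,0,0,0,0,0,-0.5],[0,0,0,0,0,0,-0.5],[0,0,0,0,0,-0.2,-0.5],[0,0,0,0,0,-0.2,-0.5],[0,0,0,0,0,-0.1,-0.5],[0,0,0,0,0,0,-0.5],[0,0,0,0,0,0,-0.5]],
  ],
)

```text
time_s: 7.05
ee_pos: [634.0, -112.0, 7.6]
ee_rot: [180.0, -0.0, -8.6]
force: [0.6, -0.5, 0.8]
gripper_width: 68.6
gripper_force: 0.0
```

Request:
send_rows(
  targets=[
    [[0,0,0,0,0,-0.025,-0.5],[0,0,0,0,0,0,1],[0,0,0,0,0,0,1],[0,0,0,0,0,0,1],[0,0,0,0,0,0,1],[0,0,0,0,0,0,1],[0,0,0,0,0,0,1],[0,0,0,0,0,0,1],[0,0,0,0,0,0,1],[0,0,0,0,0,0,1],[0,0,0,0,0,0,1],[0,0,0,0,0,0,1]],
  ],
  grip_force=55,
)

```text
time_s: 8.25
ee_pos: [633.4, -111.9, 2.1]
ee_rot: [180.0, 0.0, -8.6]
force: [0.5, -0.2, -0.6]
gripper_width: 0.6
gripper_force: 0.0
```

```bash
python3 look.py hammer 20 w3; python3 - <<'E'
from h import *
a=cv2.imread('pics/w3.png')
im,d=optics.grab_frame('side'); b=im[...,::-1]
b=cv2.resize(b[120:260,180:350],(560,420)); cv2.imwrite('pics/ws3.png',cv2.resize(np.vstack([a,b]),(448,600)) if 0 else cv2.resize(np.hstack([a,b]),(800,300)))
E
```

```text
8.2 [ 633.4 -111.9    2.1] [180.    0.   -8.6] 0.6
sil 0.79 [277. 106.] (array([ 698.1, -121.2]), array([ 30., 112.]), -7.8)
hammer 0.78 [276. 263.] [ 623.6 -111.1    0. ]
hammer_head 0.95 [274. 335.] [ 586.3 -104.    14. ]
handle ang -8.535245  pt [ 719.6654   -123.980034] [ 629.04988646 -144.32273615] [ 756.70501309 -101.46039291]
```

View pics/ws3.png

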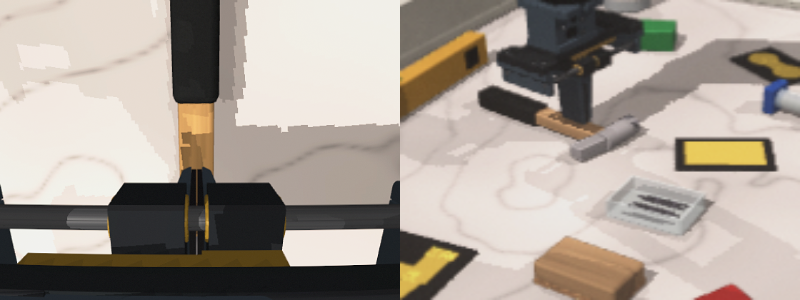

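```bash
python3 - <<'E'
from h import *
c=cam('wrist'); d=np.load('pics/w3.npy')
K,k1,R,t=c
for u,v in [(275,150),(275,180),(275,200),(275,225),(268,245),(282,245),(268,260),(283,275),(275,300),(400,150),(150,150)]:
    z=d[v,u]; s=cv2.undistortPoints(np.array([[[u,v]]],float),K,np.array([k1,0,0,0,0.])).ravel()
    print((u,v),z,np.round(R.T@(np.r_[s,1]*z-t),1))
s=env.state(); cs=cam('side'); print('TCP in side',proj(cs,s['ee_pos']),'in wrist',proj(c,s['ee_pos']), 'hammer org',proj(cs,[623.6,-110,0]))
im,dd=optics.grab_frame('side'); print(cs[3])
u,v=proj(cs,s['ee_pos'])[0].astype(int)
for k in range(-30,8,4):
    z=dd[v+k,u]; q=cv2.undistortPoints(np.array([[[u,v+k]]],float),cs[0],np.array([cs[1],0,0,0,0.])).ravel(); print(v+k,np.round(cs[2].T@(np.r_[q,1]*z-cs[3]),1),im[v+k,u])
cv2.imwrite('pics/s4.png',cv2.resize(cv2.circle(im[...,::-1].copy(),(int(u),int(v)),1,(0,0,255),-1)[140:210,210:310],(800,560),interpolation=0))
E
```

```text
(275, 150) 172.59349 [ 689.  -120.2   26.7]
(275, 180) 177.21881 [ 675.1 -118.1   25.6]
(275, 200) 180.52547 [ 665.5 -116.6   24.8]
(275, 225) 182.35483 [ 653.5 -114.8   26.1]
(268, 245) 167.66566 [ 649.6 -111.    42.4]
(282, 245) 166.89412 [ 648.9 -117.2   43.2]
(268, 260) 150.53935 [ 649.4 -111.3   60.2]
(283, 275) 136.0243 [ 648.7 -116.9   75.1]
(275, 300) 83.810486 [ 664.9 -116.4  124.9]
(400, 150) 197.7765 [ 677.1 -185.     1.2]
(150, 150) 197.1188 [697.  -55.    1.8]
TCP in side [[255.00733576 183.22926768]] in wrist [[275.20088281 247.95528974]] hammer org [[257.51693952 184.94260967]]
[427.78267776 157.64675445 858.83430419]
153 [603.9 -75.8 122.6] [59 56 54]
157 [618.1 -95.9  98.4] [48 49 51]
161 [619.6 -97.2  85. ] [48 47 49]
165 [621.4 -98.8  71.3] [49 49 49]
169 [ 623.1 -100.4   57.4] [49 48 49]
173 [ 625.  -102.2   43.1] [51 49 51]
177 [ 631.5 -110.7   24. ] [80 66 57]
181 [624.4 -99.2  18.6] [163 125  93]
185 [ 629.2 -105.2    0.7] [109  98  94]
189 [597.7 -58.1  21.3] [175 165 165]
```

View pics/s4.png

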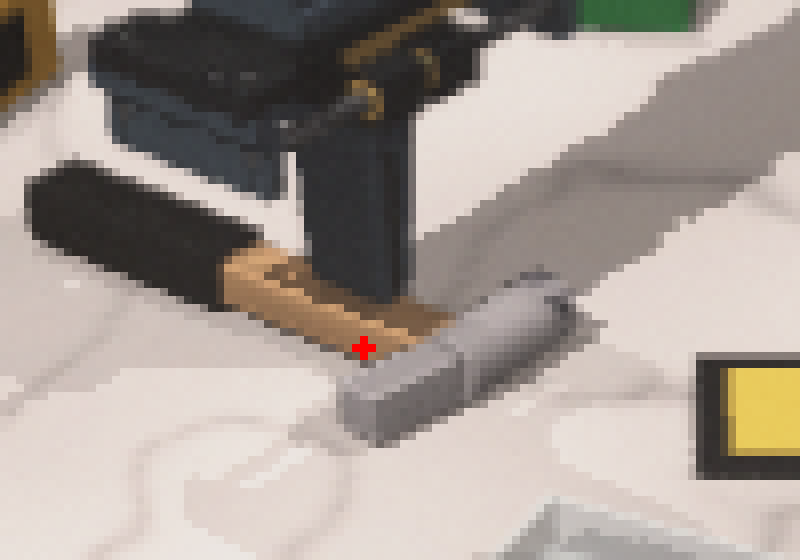

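```bash
python3 - <<'E'
from h import *
print(env.grasp_offset)
c=cam('wrist'); K,k1,R,t=c
for f,ez in(('w2',109.3),('w3',2.1)):
  d=np.load(f'pics/{f}.npy'); 
  for v in range(228,262,3):
    for u in (262,268):
      z=d[v,u]; s=cv2.undistortPoints(np.array([[[u,v]]],float),K,np.array([k1,0,0,0,0.])).ravel()
      p=(R.T@(np.r_[s,1]*z-t)); print(f,u,v,round(float(z)),'z rel TCP',round(p[2]-2.1,1),end=' | ')
    print()
E
```

```text
18.8
w2 262 228 297 z rel TCP -85.6 | w2 268 228 295 z rel TCP -83.3 | 
w2 262 231 298 z rel TCP -85.4 | w2 268 231 296 z rel TCP -83.8 | 
w2 262 234 177 z rel TCP 29.9 | w2 268 234 295 z rel TCP -82.7 | 
w2 262 237 172 z rel TCP 34.9 | w2 268 237 178 z rel TCP 29.4 | 
w2 262 240 168 z rel TCP 39.7 | w2 268 240 172 z rel TCP 35.8 | 
w2 262 243 165 z rel TCP 42.6 | w2 268 243 169 z rel TCP 38.9 | 
w2 262 246 161 z rel TCP 46.4 | w2 268 246 166 z rel TCP 42.0 | 
w2 262 249 156 z rel TCP 51.4 | w2 268 249 162 z rel TCP 45.9 | 
w2 262 252 154 z rel TCP 53.9 | w2 268 252 158 z rel TCP 49.8 | 
w2 262 255 151 z rel TCP 57.5 | w2 268 255 155 z rel TCP 53.1 | 
w2 262 258 147 z rel TCP 60.8 | w2 268 258 151 z rel TCP 57.4 | 
w2 262 261 144 z rel TCP 64.2 | w2 268 261 147 z rel TCP 61.2 | 
w3 262 228 183 z rel TCP 24.1 | w3 268 228 184 z rel TCP 22.8 | 
w3 262 231 184 z rel TCP 23.1 | w3 268 231 184 z rel TCP 23.1 | 
w3 262 234 178 z rel TCP 29.4 | w3 268 234 184 z rel TCP 23.1 | 
w3 262 237 173 z rel TCP 34.5 | w3 268 237 178 z rel TCP 29.5 | 
w3 262 240 168 z rel TCP 39.0 | w3 268 240 174 z rel TCP 34.2 | 
w3 262 243 165 z rel TCP 42.7 | w3 268 243 168 z rel TCP 39.4 | 
w3 262 246 161 z rel TCP 46.7 | w3 268 246 165 z rel TCP 42.9 | 
w3 262 249 157 z rel TCP 51.1 | w3 268 249 162 z rel TCP 46.5 | 
w3 262 252 153 z rel TCP 54.7 | w3 268 252 159 z rel TCP 49.7 | 
w3 262 255 149 z rel TCP 58.7 | w3 268 255 155 z rel TCP 53.6 | 
w3 262 258 148 z rel TCP 60.5 | w3 268 258 151 z rel TCP 57.2 | 
w3 262 261 144 z rel TCP 63.9 | w3 268 261 149 z rel TCP 59.6 |
```

The reported TCP lies about 28 mm beyond the real fingertips. Wrist depth and the side view agree on this, with the tips hovering over the neck at z≈29. I'll allow for it from here: to put the tips at z≈5, command TCP z≈-23.

Request:
send_rows(
  targets=[
    [[0,0,0,0,0,0.02,-0.5],[0,0,0,0,0,0,-0.5],[0,0,0,0,0,0,-0.5],[0,0,0,0,0,0,-0.5],[0,0,0,0,0,0,-0.5],[0,0,0,0,0,0,-0.5],[0,0,0,0,0,0,-0.5],[0,0,0,0,0,0,-0.5],[0,0,0,0,0,-0.07,-0.5],[0,0,0,0,0,-0.06,-0.5],[0,0,0,0,0,0,-0.5],[0,0,0,0,0,0,-0.5]],
  ],
)

```text
time_s: 9.8
ee_pos: [632.8, -111.8, -21.0]
ee_rot: [-180.0, 0.1, -8.6]
force: [0.1, -0.0, -0.4]
gripper_width: 68.6
gripper_force: 0.0
```

Request:
send_rows(
  targets=[
    [[0,0,0,0,0,0,1],[0,0,0,0,0,0,1],[0,0,0,0,0,0,1],[0,0,0,0,0,0,1],[0,0,0,0,0,0,1],[0,0,0,0,0,0,1],[0,0,0,0,0,0,1],[0,0,0,0,0,0,1],[0,0,0,0,0,0,1]],
  ],
)

```text
time_s: 10.7
ee_pos: [633.4, -112.0, -19.8]
ee_rot: [180.0, -0.0, -8.6]
force: [0.2, -0.5, 1.0]
gripper_width: 23.6
gripper_force: 55.0
```

Holding at 23.6 mm and 55 N. I'll lift, carry to above the hammer pad and turn +14.4°.

Request:
send_rows(
  targets=[
    [[0,0,0,0,0,0.1,1],[0,0,0,0,0,0.2,1],[0,0,0,0,0,0.2,1],[0,0,0,0,0,0.1,1],[0,0,0.02,0.013,0.21,0,1],[0,0,0.02,0.013,0.21,0,1],[0,0,0.02,0.013,0.21,0,1],[0,0,0.02,0.013,0.21,0,1],[0,0,0.02,0.013,0.21,0,1],[0,0,0.02,0.013,0.21,0,1],[0,0,0.02,0.013,0.21,0,1],[0,0,0.02,0.013,0.22,0,1]],
  ],
)

```text
time_s: 11.9
ee_pos: [653.0, 227.4, 98.3]
ee_rot: [179.9, 0.2, 5.8]
force: [1.0, -0.4, -5.9]
gripper_width: 23.8
gripper_force: 55.0
```

Request:
send_rows(
  targets=[
    [[0,0,0,0,0,0,1],[0,0,0,0,0,0,1]],
  ],
)

```text
time_s: 12.1
ee_pos: [652.9, 227.0, 98.2]
ee_rot: [179.9, 0.2, 5.9]
force: [0.1, -0.7, -5.4]
gripper_width: 23.8
gripper_force: 55.0
```

```bash
cat > pad.py <<'E'
import sys
from h import *
pic=sys.argv[1]
s=env.state(); c=cam("wrist"); print(np.round(s["time_s"],1),np.round(s["ee_pos"],1),np.round(s["ee_rot"],1),s["gripper_width"])
im,d=optics.grab_frame("wrist"); cv2.imwrite(f"pics/{pic}.png",im[...,::-1])
hsv=cv2.cvtColor(im,cv2.COLOR_RGB2HSV); y=cv2.inRange(hsv,(22,120,70),(36,255,255))
n,l,st,ce=cv2.connectedComponentsWithStats(y)
for i in range(1,n):
    if st[i,4]>600: print("yellow",ce[i].round(),st[i],axis(c,l==i,4))
for q in sys.argv[2:]:
    for r in optics.place_of("wrist",q)[:2]: print(q,round(r["conf"],2),np.round(r["at"]),np.round(toz(c,r["at"],0)[0],1))
    for r in optics.silhouettes("wrist",q)[:2]: print("sil",q,round(r["conf"],2),np.round(r["at"]),axis(c,r["mask"],4))
E
python3 pad.py p1 hammer_pad hammer
```

```text
12.1 [652.9 227.   98.2] [179.9   0.2   5.9] 23.827198593267315
sil hammer_pad 0.81 [308. 196.] (array([710.8, 189.4]), array([195.,  43.]), 6.0)
hammer 0.72 [276. 276.] [591.9 219.9   0. ]
sil hammer 0.67 [273. 136.] (array([693.8, 231.4]), array([221.,  57.]), 6.0)
```

View pics/p1.png

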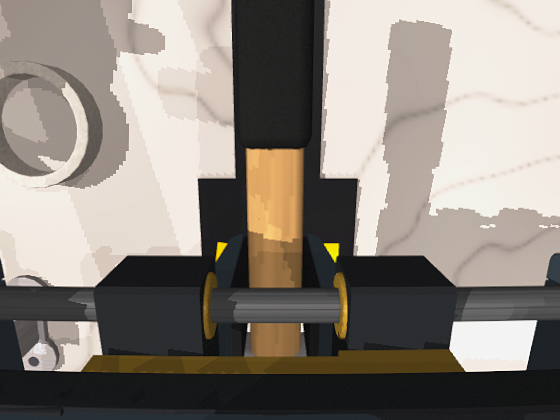

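The hammer hangs over the pad. The pad's shoulder corners are at (198,178) and (358,178), and the back edge of the yellow head shows at (222,243) and (332,243).

```bash
python3 - <<'E'
from h import *
c=cam('wrist')
print(toz(c,[(198,179),(358,179),(222,243),(332,243)],4).round(1))
print('handle',toz(c,[(236,150),(311,150),(248,200),(303,200)],110).round(1), env.state()['ee_pos'])
E
```

```text
[[671.1 287.5   4. ]
 [683.6 161.8   4. ]
 [619.8 265.2   4. ]
 [628.7 175.    4. ]]
handle [[707.  249.5 110. ]
 [710.6 212.5 110. ]
 [682.3 241.5 110. ]
 [685.  213.5 110. ]] [654.09582904 224.71562013  99.80713312]
```

Request:
send_rows(
  targets=[
    [[0,0,0,0.02,-0.005,-0.1,1],[0,0,0,0,0,-0.2,1],[0,0,0,0,0,-0.14,1],[0,0,0,0,0,-0.08,1],[0,0,0,0,0,-0.04,1],[0,0,0,0,0,0,1],[0,0,0,0,0,0,1]],
  ],
)

```text
time_s: 13.05
ee_pos: [659.2, 225.0, -10.7]
ee_rot: [-180.0, -0.1, 5.7]
force: [0.8, -0.1, -5.8]
gripper_width: 23.9
gripper_force: 55.0
```

Request:
send_rows(
  targets=[
    [[0,0,0,0,0,-0.02,1],[0,0,0,0,0,-0.005,1],[0,0,0,0,0,0,1]],
  ],
)

```text
time_s: 13.35
ee_pos: [658.9, 225.3, -15.7]
ee_rot: [-180.0, -0.1, 5.8]
force: [1.1, 0.8, -1.1]
gripper_width: 23.3
gripper_force: 55.0
```

Request:
send_rows(
  targets=[
    [[0,0,0,0,0,0,-0.3],[0,0,0,0,0,0,-0.3],[0,0,0,0,0,0,-0.3],[0,0,0,0,0,0,-0.3],[0,0,0,0,0,0,-0.3],[0,0,0,0,0,0,-0.3],[0,0,0,0,0,0.1,-0.5],[0,0,0,0,0,0.2,-0.8],[0,0,0,0,0,0.2,-0.8],[0,0,0,0,0,0.2,-0.8],[0,0,0,0,0,0.2,-0.8],[0,0,0,0,0,0.15,-0.8]],
  ],
)

```text
time_s: 14.55
ee_pos: [658.8, 225.3, 196.3]
ee_rot: [-180.0, -0.2, 5.8]
force: [0.8, -0.3, -0.5]
gripper_width: 82.2
gripper_force: 0.0
```

```bash
python3 look.py hammer 20 w5; python3 pad.py p2 hammer_pad; python3 -c "
from h import *
print(env.state()['ee_pos'])"
```

```text
14.6 [658.8 225.3 196.3] [-180.    -0.2    5.8] 82.2
sil 0.65 [276. 150.] (array([708.4, 212.5]), array([104., 224.]), -5.0)
hammer 0.88 [275. 198.] [646.  223.7   0. ]
hammer_head 0.86 [275. 234.] [609.8 220.9  14. ]
handle ang 5.68478  pt [742.9262  234.21921] [595.53324076 168.52008554] [823.74203728 273.32165699]
14.8 [657.5 224.9 192.1] [1.8e+02 1.0e-01 5.8e+00] 81.73398777885278
yellow [190. 362.] [173 349  37  25 670] (array([433.2, 304.5]), array([42., 34.]), 82.2)
hammer_pad 0.8 [271. 194.] [647.9 228.4   0. ]
sil hammer_pad 0.8 [260. 171.] (array([701.3, 228.9]), array([252., 126.]), 4.9)
sil hammer_pad 0.31 [273. 149.] (array([707.3, 212.2]), array([108., 233.]), -4.7)
[657.34064105 224.82721111 191.01601808]
```

View pics/p2.png

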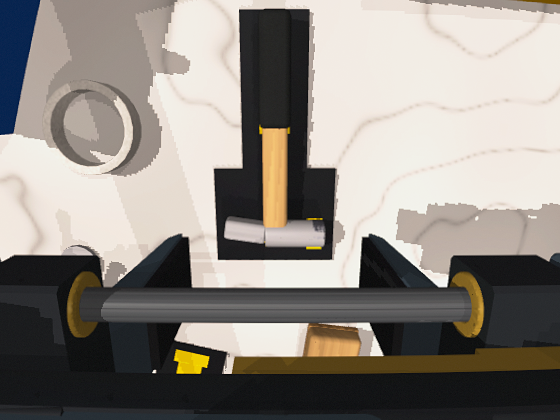

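The hammer lies squarely on its outline. The handle is centred on the pad and the head at (275,234) covers the yellow head, with origins within about 5 mm. Next is the sanding block.

Request:
send_rows(
  targets=[
    [[0,0,-0.0126,-0.17,-0.069,0,-1],[0,0,-0.0126,-0.17,-0.069,0,-1],[0,0,-0.0126,-0.17,-0.069,0,-1],[0,0,-0.0126,-0.17,-0.069,0,-1],[0,0,-0.0126,-0.17,-0.069,0,-1],[0,0,-0.0126,-0.17,-0.069,0,-1],[0,0,0,0,0,0,-1],[0,0,0,0,0,0,-1]],
  ],
)

```text
time_s: 15.75
ee_pos: [454.0, 142.2, 192.9]
ee_rot: [-180.0, -0.0, -1.0]
force: [0.1, 0.3, 0.7]
gripper_width: 91.2
gripper_force: 0.0
```

```bash
cat >> look.py <<'E'
K,k1,R,t=c; v,u=np.mgrid[0:420,0:560]; uv=np.c_[u.ravel(),v.ravel()].astype(float)
sl=cv2.undistortPoints(uv.reshape(-1,1,2),K,np.array([k1,0,0,0,0.])).reshape(-1,2)
W=((np.c_[sl,np.ones(len(sl))]*d.reshape(-1,1)-t)@R).reshape(420,560,3)
lo,hi,rad=map(float,sys.argv[4:7]); e=s["ee_pos"]
m=(d>0)&(W[...,2]>lo)&(W[...,2]<hi)&(np.hypot(W[...,0]-e[0],W[...,1]-e[1])<rad)
n,l,st,ce=cv2.connectedComponentsWithStats(m.astype(np.uint8))
for i in range(1,n):
    if st[i,4]>150:
        q=W[l==i][:,:2].astype(np.float32); print("blob",ce[i].round(),st[i,4],cv2.minAreaRect(q),"z",np.median(W[l==i][:,2]))
E
python3 look.py sanding_block 30 w6 20 45 100
```

```text
15.8 [454.  142.2 192.9] [-180.   -0.   -1.] 91.2
sil 0.93 [264. 330.] (array([292.2, 159.8]), array([92., 36.]), 88.9)
sil 0.78 [275. 184.] (array([455.9, 143.2]), array([58., 95.]), -1.6)
sil 0.35 [188.  17.] (array([611.3, 219.3]), array([102.,  31.]), 88.3)
blob [274. 187.] 5556 ((455.10638427734375, 143.70626831054688), (58.091552734375, 94.12759399414062), 88.37190246582031) z 31.196277663450275
```

Block at (455.5,143.5), -1.6°, from both mask and depth. It is the wooden one at pixel (275,185); the red one shows at (264,330). Descending.

Request:
send_rows(
  targets=[
    [[0,0,-0.006,0.008,0.007,-0.2,-1],[0,0,0,0,0,-0.23,-1],[0,0,0,0,0,-0.23,-1],[0,0,0,0,0,-0.2,-1],[0,0,0,0,0,-0.14,-1],[0,0,0,0,0,-0.06,-1],[0,0,0,0,0,0,-1],[0,0,0,0,0,0,-1]],
  ],
)

```text
time_s: 16.7
ee_pos: [456.7, 144.1, -19.1]
ee_rot: [180.0, -0.0, -1.6]
force: [-0.4, -0.2, 0.1]
gripper_width: 91.1
gripper_force: 0.0
```

Request:
send_rows(
  targets=[
    [[0,0,0,0,0,0,1],[0,0,0,0,0,0,1],[0,0,0,0,0,0,1],[0,0,0,0,0,0,1],[0,0,0,0,0,0,1],[0,0,0,0,0,0,1],[0,0,0,0,0,0,1],[0,0,0,0,0,0,1]],
  ],
  grip_force=30,
)

```text
time_s: 17.5
ee_pos: [456.0, 143.7, -18.5]
ee_rot: [180.0, -0.0, -1.6]
force: [-0.2, -1.4, 6.3]
gripper_width: 58.0
gripper_force: 30.0
```

Request:
send_rows(
  targets=[
    [[0,0,0,0,0,0.1,1],[0,0,0,0,0,0.2,1],[0,0,0,0,0,0.2,1],[0,0,0,0,0,0.1,1],[0,0,0.0417,-0.0022,-0.189,0,1],[0,0,0.0417,-0.0022,-0.189,0,1],[0,0,0.0417,-0.0022,-0.189,0,1],[0,0,0.0417,-0.0022,-0.189,0,1],[0,0,0.0417,-0.0022,-0.189,0,1],[0,0,0.0417,-0.0022,-0.189,0,1],[0,0,0.0417,-0.0022,-0.189,0,1],[0,0,0.0417,-0.0022,-0.189,0,1]],
  ],
)

```text
time_s: 18.7
ee_pos: [451.6, -160.0, 100.5]
ee_rot: [-180.0, 0.0, 28.6]
force: [1.2, 0.1, -2.3]
gripper_width: 57.9
gripper_force: 30.0
```

Request:
send_rows(
  targets=[
    [[0,0,0,0,0,0,1],[0,0,0,0,0,0,1]],
  ],
)

```text
time_s: 18.9
ee_pos: [451.6, -158.9, 100.5]
ee_rot: [-179.9, 0.0, 28.3]
force: [0.3, 0.7, -1.5]
gripper_width: 57.6
gripper_force: 30.0
```

```bash
python3 pad.py p3 block_pad; python3 - <<'E'
from h import *
t=optics.grab_frame("top")[0]; w=cv2.imread("pics/p3.png"); cv2.imwrite("pics/pt3.png",cv2.resize(np.hstack([w,t[...,::-1]]),(800,300)))
E
```

```text
18.9 [ 451.6 -158.9  100.5] [-179.9    0.    28.3] 57.58915456104652
yellow [274. 157.] [ 236  145   77   26 1980] (array([ 486.4, -139.3]), array([19., 59.]), -61.7)
sil block_pad 0.93 [275. 148.] (array([ 491.4, -136.7]), array([31., 77.]), -61.6)
```

View pics/pt3.png

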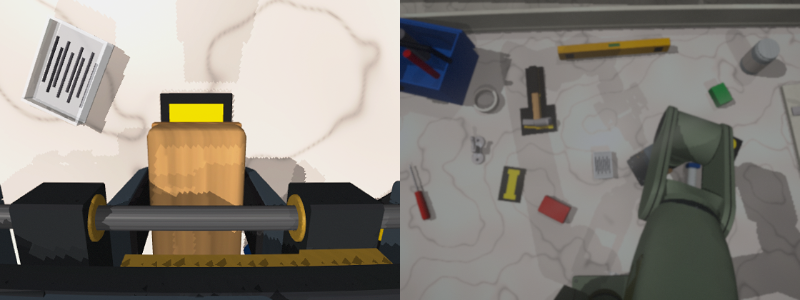

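The held block is over its pad and lined up, with the yellow far edge visible. The pad origin comes to (453,-157.3) at 28.3°. Lowering.

Request:
send_rows(
  targets=[
    [[0,0,0,0.006,0.006,-0.1,1],[0,0,0,0,0,-0.2,1],[0,0,0,0,0,-0.14,1],[0,0,0,0,0,-0.08,1],[0,0,0,0,0,-0.03,1],[0,0,0,0,0,0,1],[0,0,0,0,0,0,1]],
  ],
)

```text
time_s: 19.8
ee_pos: [454.4, -157.4, -8.1]
ee_rot: [179.9, -0.1, 28.5]
force: [-0.0, 0.7, -1.6]
gripper_width: 57.8
gripper_force: 30.0
```

Request:
send_rows(
  targets=[
    [[0,0,0,0,0,-0.02,1],[0,0,0,0,0,-0.01,1],[0,0,0,0,0,0,1]],
  ],
)

```text
time_s: 20.1
ee_pos: [453.9, -157.6, -14.5]
ee_rot: [179.9, -0.0, 28.4]
force: [-0.4, -0.2, -0.6]
gripper_width: 58.1
gripper_force: 30.0
```

Request:
send_rows(
  targets=[
    [[0,0,0,0,0,0,-1],[0,0,0,0,0,0,-1],[0,0,0,0,0,0,-1],[0,0,0,0,0,0,-1],[0,0,0,0,0,0,-1],[0,0,0,0,0,0.1,-1],[0,0,0,0,0,0.2,-1],[0,0,0,0,0,0.2,-1],[0,0,0,0,0,0.2,-1],[0,0,0,0,0,0.2,-1],[0,0,0,0,0,0.1,-1],[0,0,0,0,0,0,-1]],
  ],
)

```text
time_s: 21.3
ee_pos: [455.4, -158.2, 188.2]
ee_rot: [179.7, -0.3, 28.5]
force: [0.7, -0.1, -1.0]
gripper_width: 91.2
gripper_force: 0.0
```

```bash
python3 look.py sanding_block 34 w7 22 45 100; python3 pad.py p4 block_pad
```

```text
21.3 [ 455.4 -158.2  188.2] [179.7  -0.3  28.5] 91.2
sil 0.83 [273. 188.] (array([ 453.9, -156.7]), array([95., 58.]), 28.3)
sanding_block 0.95 [272. 188.] [ 454.2 -156.7    0. ]
blob [272. 193.] 5737 ((453.4400329589844, -157.18399047851562), (92.58515167236328, 58.10373306274414), 28.3292236328125) z 35.22476703603603
21.4 [ 452.5 -157.1  183.7] [-1.799e+02  1.000e-01  2.850e+01] 91.49057409235503
yellow [540. 246.] [517 233  43  23 713] (array([ 535.6, -439. ]), array([25., 48.]), -61.8)
sil block_pad 0.81 [270. 139.] (array([ 453.4, -157.1]), array([116.,  79.]), 28.4)
```

Request:
send_rows(
  targets=[
    [[0,0,-0.069,-0.035,-0.115,0,-1],[0,0,-0.069,-0.035,-0.115,0,-1],[0,0,-0.069,-0.035,-0.115,0,-1],[0,0,-0.069,-0.035,-0.115,0,-1],[0,0,-0.069,-0.035,-0.115,0,-1],[0,0,-0.069,-0.035,-0.115,0,-1],[0,0,0,0,0,0,-1],[0,0,0,0,0,0,-1]],
  ],
)

```text
time_s: 22.4
ee_pos: [411.0, -295.1, 184.1]
ee_rot: [-179.9, 0.1, -8.8]
force: [0.3, 0.0, -0.1]
gripper_width: 91.1
gripper_force: 0.0
```

```bash
python3 look.py bumper_tube 20 w8 22 45 100
```

```text
22.4 [ 411.  -295.1  184.1] [-1.799e+02  1.000e-01 -8.800e+00] 91.1
sil 0.96 [279. 192.] (array([ 407.4, -297.7]), array([ 42., 106.]), -8.5)
bumper_tube 0.71 [278. 186.] [ 411.5 -297.9    0. ]
blob [278. 192.] 3503 ((410.42315673828125, -298.02166748046875), (39.79549026489258, 98.18797302246094), 81.7337875366211) z 35.22254438346127
blob [174. 190.] 164 ((428.9698486328125, -201.0728759765625), (8.30383014678955, 17.817758560180664), 80.93548583984375) z 33.19009355579354
```

View pics/w8.png

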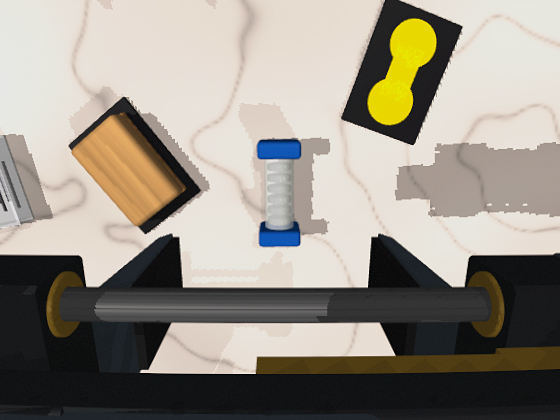

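The block sits on its pad: origins (453.5,-157) against (453.4,-157.1), angle 28.3° against 28.4°. The tube is at (279,192) with its long axis vertical, at (410.5,-298), -8.3°. Descending onto it.

Request:
send_rows(
  targets=[
    [[0,0,0.005,-0.003,-0.014,-0.2,-1],[0,0,0,0,0,-0.23,-1],[0,0,0,0,0,-0.23,-1],[0,0,0,0,0,-0.18,-1],[0,0,0,0,0,-0.12,-1],[0,0,0,0,0,-0.06,-1],[0,0,0,0,0,0,-1],[0,0,0,0,0,0,1],[0,0,0,0,0,0,1],[0,0,0,0,0,0,1],[0,0,0,0,0,0,1],[0,0,0,0,0,0,1]],
  ],
)

```text
time_s: 23.75
ee_pos: [411.1, -298.5, -18.4]
ee_rot: [180.0, -0.1, -8.4]
force: [0.8, -0.5, -0.4]
gripper_width: 53.9
gripper_force: 0.0
```

Request:
send_rows(
  targets=[
    [[0,0,0,0,0,0,1],[0,0,0,0,0,0,1],[0,0,0,0,0,0,1],[0,0,0,0,0,0,1],[0,0,0,0,0,0,1],[0,0,0,0,0,0,1]],
  ],
)

```text
time_s: 24.35
ee_pos: [410.8, -298.3, -18.9]
ee_rot: [180.0, 0.0, -8.4]
force: [0.8, 0.0, 0.6]
gripper_width: 27.4
gripper_force: 30.0
```

Request:
send_rows(
  targets=[
    [[0,0,0,0,0,0.1,1],[0,0,0,0,0,0.2,1],[0,0,0,0,0,0.2,1],[0,0,0,0,0,0.1,1],[0,0,0,-0.004,0.217,0,1],[0,0,0,-0.004,0.217,0,1],[0,0,0,-0.004,0.217,0,1],[0,0,0,-0.004,0.217,0,1],[0,0,0,-0.004,0.217,0,1],[0,0,0,-0.004,0.217,0,1],[0,0,0,-0.004,0.217,0,1],[0,0,0,-0.004,0.217,0,1]],
  ],
)

```text
time_s: 25.55
ee_pos: [403.9, 50.6, 101.1]
ee_rot: [180.0, -0.0, -8.4]
force: [0.1, -0.5, -0.0]
gripper_width: 27.6
gripper_force: 30.0
```

Request:
send_rows(
  targets=[
    [[0,0,0.005,-0.003,0.217,0,1],[0,0,0,-0.003,0.217,0,1],[0,0,0,-0.003,0.217,0,1],[0,0,0,-0.003,0.217,0,1],[0,0,0,-0.003,0.217,0,1],[0,0,0,0,0.217,0,1],[0,0,0,0,0,0,1],[0,0,0,0,0,0,1]],
  ],
)

```text
time_s: 26.35
ee_pos: [400.7, 309.5, 100.5]
ee_rot: [179.9, 0.1, -7.8]
force: [0.1, -0.9, -1.4]
gripper_width: 27.5
gripper_force: 30.0
```

```bash
python3 pad.py p5 tube_pad; python3 - <<'E'
from h import *
print(env.state()["qpos"].round())
E
```

```text
26.4 [400.7 309.5 100.5] [ 1.799e+02  1.000e-01 -7.800e+00] 27.451222243570186
yellow [276. 154.] [ 250  143   53   23 1173] (array([442.7, 302.9]), array([41., 17.]), 82.1)
sil tube_pad 0.94 [279. 152.] (array([442.7, 303.1]), array([78., 33.]), 81.6)
[ 36.  16. 106.  -0.  58. 134.]
```

View pics/p5.png

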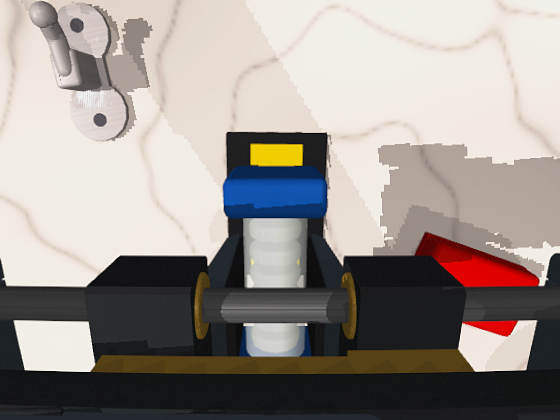

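The tube is held over its pad with the yellow end bar at (276,154). The pad origin is (401.6,308.6), nearly exact. Lowering.

Request:
send_rows(
  targets=[
    [[0,0,0,0.004,-0.004,-0.1,1],[0,0,0,0,0,-0.2,1],[0,0,0,0,0,-0.14,1],[0,0,0,0,0,-0.08,1],[0,0,0,0,0,-0.03,1],[0,0,0,0,0,-0.02,1],[0,0,0,0,0,0,1],[0,0,0,0,0,0,1]],
  ],
)

```text
time_s: 27.3
ee_pos: [403.0, 308.8, -12.0]
ee_rot: [-179.9, -0.1, -7.9]
force: [0.6, -0.1, -1.5]
gripper_width: 27.8
gripper_force: 30.0
```

Request:
send_rows(
  targets=[
    [[0,0,0,-0.003,0,-0.014,1],[0,0,0,0,0,0,1],[0,0,0,0,0,0,-0.5],[0,0,0,0,0,0,-0.5],[0,0,0,0,0,0,-0.5],[0,0,0,0,0,0,-0.5],[0,0,0,0,0,0,-0.5],[0,0,0,0,0,0,-0.5],[0,0,0,0,0,0.1,-0.8],[0,0,0,0,0,0.2,-0.8],[0,0,0,0,0,0.2,-0.8],[0,0,0,0,0,0.2,-0.8]],
  ],
)

```text
time_s: 28.5
ee_pos: [401.4, 308.3, 125.7]
ee_rot: [180.0, 0.0, -7.9]
force: [1.4, 1.1, -0.7]
gripper_width: 82.1
gripper_force: 0.0
```

Request:
send_rows(
  targets=[
    [[0,0,0,0,0,0.2,-1],[0,0,0,0,0,0.1,-1],[0,0,0,0,0,0,-1]],
  ],
)

```text
time_s: 28.8
ee_pos: [403.3, 309.7, 187.5]
ee_rot: [-179.7, -0.3, -7.9]
force: [-0.2, -0.7, -0.3]
gripper_width: 91.1
gripper_force: 0.0
```

```bash
python3 look.py bumper_tube 24 w9 25 50 80; python3 pad.py p6 tube_pad; python3 - <<'E'
from h import *
c=cam("wrist"); 
for p in ("chrome_hook",):
    for s in optics.silhouettes("wrist",p): print(p,s["conf"],s["at"],axis(c,s["mask"],6))
    for q in optics.place_of("wrist",p): print(q["conf"],q["at"],toz(c,q["at"],0))
E
```

```text
28.8 [403.3 309.7 187.5] [-179.7   -0.3   -7.9] 91.1
sil 0.83 [275. 195.] (array([398.5, 309.8]), array([ 41., 106.]), -7.9)
sil 0.32 [553.  90.] (array([460.1,  38.2]), array([88., 14.]), 1.3)
sil 0.24 [132.  81.] (array([520.5, 426.3]), array([97., 46.]), 4.5)
bumper_tube 0.85 [279. 189.] [401.8 306.5   0. ]
blob [276. 195.] 3556 ((401.78106689453125, 309.5497131347656), (39.848793029785156, 98.81692504882812), 82.33119201660156) z 39.150398464036876
29.0 [400.8 307.9 182.8] [ 1.799e+02  1.000e-01 -7.900e+00] 91.27341908033452
sil tube_pad 0.73 [290. 181.] (array([401.4, 309.6]), array([ 80., 117.]), -8.7)
chrome_hook 0.83 [125.5, 78.6] (array([523., 432.]), array([102.,  49.]), 5.5)
0.75 [128.4, 82.3] [[522.73304231 433.63310189   0.        ]]
```

View pics/p6.png

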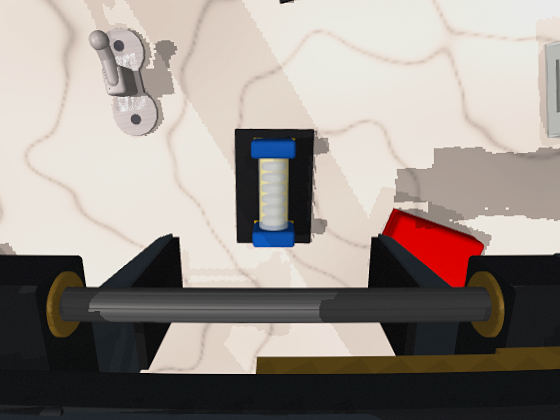

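The tube sits on its pad: (401.8,309.5) against (401.4,309.6). The loose hook is at (125,80). Going above it.

Request:
send_rows(
  targets=[
    [[0,0,0.0298,0.122,0.125,0,-1],[0,0,0.0298,0.122,0.125,0,-1],[0,0,0.0298,0.122,0.125,0,-1],[0,0,0.0298,0.122,0.125,0,-1],[0,0,0.0298,0.122,0.125,0,-1],[0,0,0,0,0,0,-1],[0,0,0,0,0,0,-1],[0,0,0,0,0,0,-1]],
  ],
)

```text
time_s: 30.0
ee_pos: [522.9, 432.8, 183.8]
ee_rot: [179.9, 0.1, 5.5]
force: [-0.5, -0.3, 0.5]
gripper_width: 91.0
gripper_force: 0.0
```

```bash
python3 look.py chrome_hook 6 w10 4 13 60; python3 - <<'E'
import re
src=open('look.py').read()
E
sed -e 's/^im,d=.*/d=np.load("pics\/w10.npy")/' look.py > look2.py; python3 look2.py chrome_hook 6 w10 16 48 60; python3 - <<'E'
import cv2; a=cv2.imread('pics/w10.png'); cv2.imwrite('pics/w10c.png',cv2.resize(a[90:290,180:380],(600,600)))
E
```

```text
30.0 [522.9 432.8 183.8] [1.799e+02 1.000e-01 5.500e+00] 91.0
sil 0.86 [273. 189.] (array([522. , 432.9]), array([99., 43.]), 1.4)
chrome_hook 0.79 [276. 191.] [518.7 430.8   0. ]
blob [274. 189.] 2300 ((521.842529296875, 432.9256896972656), (98.3921890258789, 43.08256149291992), 1.4257670640945435) z 7.41197881761988
30.2 [523.1 432.9 184.8] [180.   -0.    5.5] 91.2
sil 0.86 [273. 189.] (array([522.3, 433.2]), array([99., 43.]), 1.4)
chrome_hook 0.79 [276. 191.] [519.  431.1   0. ]
blob [274. 193.] 550 ((528.3831176757812, 433.61944580078125), (36.048091888427734, 17.823162078857422), 3.167815685272217) z 42.93090444790014
```

View pics/w10c.png

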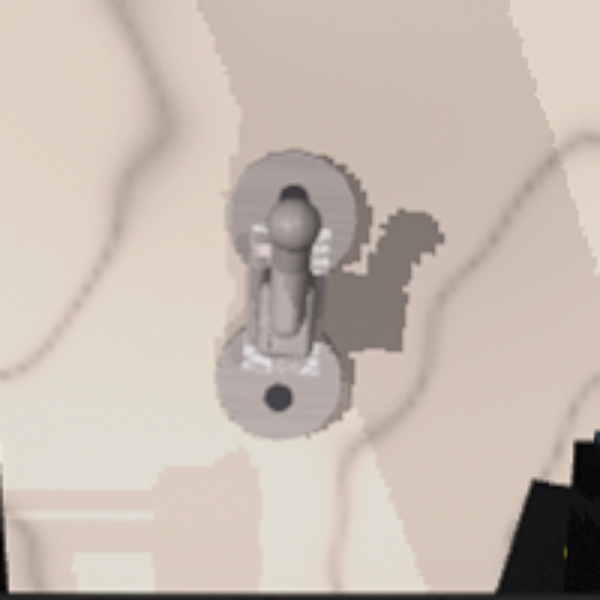

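The loose hook is upright: plate ends at crop (293,210) and (278,388), stem between them, prong leaning away. Its centre is (522,433) at 1.4°. I'll turn -4° and descend so the tips are at about z 16.

Request:
send_rows(
  targets=[
    [[0,0,-0.0456,-0.004,0,-0.2,-1],[0,0,0,0,0,-0.23,-1],[0,0,0,0,0,-0.2,-1],[0,0,0,0,0,-0.16,-1],[0,0,0,0,0,-0.12,-1],[0,0,0,0,0,-0.06,-1],[0,0,0,0,0,0,-1],[0,0,0,0,0,0,1],[0,0,0,0,0,0,1],[0,0,0,0,0,0,1],[0,0,0,0,0,0,1],[0,0,0,0,0,0,1]],
  ],
)

```text
time_s: 31.45
ee_pos: [523.1, 433.7, -9.1]
ee_rot: [-180.0, -0.0, 1.4]
force: [-0.3, 0.7, -0.7]
gripper_width: 54.1
gripper_force: 0.0
```

Request:
send_rows(
  targets=[
    [[0,0,0,0,0,0,1],[0,0,0,0,0,0,1],[0,0,0,0,0,0,1],[0,0,0,0,0,0,1],[0,0,0,0,0,0,1],[0,0,0,0,0,0,1],[0,0,0,0,0,0,1]],
  ],
)

```text
time_s: 32.15
ee_pos: [522.8, 433.3, -9.8]
ee_rot: [180.0, 0.0, 1.4]
force: [0.4, -1.4, -0.3]
gripper_width: 17.9
gripper_force: 30.0
```

Request:
send_rows(
  targets=[
    [[0,0,0,0,0,0.1,1],[0,0,0,0,0,0.2,1],[0,0,0,0,0,0.2,1],[0,0,0,0,0,0.05,1],[0,0,-0.0172,-0.0048,-0.227,0,1],[0,0,-0.0172,-0.0048,-0.227,0,1],[0,0,-0.0172,-0.0048,-0.227,0,1],[0,0,-0.0172,-0.0048,-0.227,0,1],[0,0,-0.0172,-0.0048,-0.227,0,1],[0,0,-0.0172,-0.0048,-0.227,0,1],[0,0,-0.0172,-0.0048,-0.227,0,1]],
  ],
)

```text
time_s: 33.25
ee_pos: [514.8, 113.9, 98.9]
ee_rot: [180.0, 0.1, -9.5]
force: [-0.2, -0.5, -3.1]
gripper_width: 17.5
gripper_force: 30.0
```

Request:
send_rows(
  targets=[
    [[0,0,-0.0172,-0.0048,-0.227,0,1],[0,0,-0.0172,-0.0048,-0.227,0,1],[0,0,-0.0172,-0.0048,-0.227,0,1],[0,0,-0.0172,-0.0048,-0.227,0,1],[0,0,-0.0172,-0.0048,-0.227,0,1],[0,0,-0.0172,-0.0048,-0.227,0,1],[0,0,-0.0172,-0.0048,-0.227,0,1],[0,0,-0.0172,-0.0048,-0.227,0,1],[0,0,-0.0172,-0.0048,-0.227,0,1],[0,0,-0.0172,-0.0048,-0.227,0,1],[0,0,-0.0172,-0.0048,-0.227,0,1],[0,0,-0.0172,-0.0048,-0.227,0,1]],
  ],
)

```text
time_s: 34.45
ee_pos: [503.7, -430.2, 98.4]
ee_rot: [-179.9, 0.2, -28.1]
force: [1.2, 0.5, -2.2]
gripper_width: 17.7
gripper_force: 30.0
```

Request:
send_rows(
  targets=[
    [[0,0,0,0,0,0,1],[0,0,0,0,0,0,1]],
  ],
)

```text
time_s: 34.65
ee_pos: [503.5, -429.1, 98.1]
ee_rot: [-179.9, 0.2, -28.1]
force: [0.0, 0.5, -2.8]
gripper_width: 18.0
gripper_force: 30.0
```

```bash
python3 pad.py p7 hook_pad chrome_hook
```

```text
34.6 [ 503.5 -429.1   98.1] [-179.9    0.2  -28.1] 18.024354102167543
yellow [278. 158.] [ 248  144   58   32 1074] (array([ 537. , -448.9]), array([45., 23.]), 58.8)
sil hook_pad 0.55 [284. 157.] (array([ 512.4, -435.2]), array([78., 97.]), -28.1)
chrome_hook 0.66 [274. 259.] [ 464.  -406.7    0. ]
sil chrome_hook 0.69 [274. 219.] (array([ 489.3, -420.9]), array([ 70., 104.]), -28.1)
```

View pics/p7.png

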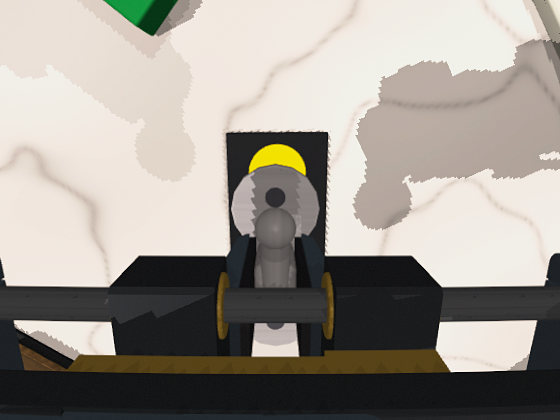

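```bash
python3 - <<'E'
from h import *
c=cam('wrist'); a=np.radians(-28.1); u=np.array([np.cos(a),np.sin(a)])
for p,k in (((277.5,132),59),((277,144),50)): print(toz(c,p,4)[0][:2]-k*u)
print(env.state()['ee_pos'])
E
```

```text
[ 504.27418799 -429.27672482]
[ 504.35929074 -428.92949342]
[ 504.79785538 -427.60688361  100.17096358]
```

The hook is over its pad and aligned. The pad centre is (504.3,-429.1). Lowering.

Request:
send_rows(
  targets=[
    [[0,0,0,0.003,0,-0.1,1],[0,0,0,0,0,-0.2,1],[0,0,0,0,0,-0.12,1],[0,0,0,0,0,-0.06,1],[0,0,0,0,0,-0.02,1],[0,0,0,0,0,0,1],[0,0,0,0,0,0,1]],
  ],
)

```text
time_s: 35.6
ee_pos: [506.3, -429.8, 1.9]
ee_rot: [180.0, -0.2, -28.0]
force: [0.3, 0.0, -2.8]
gripper_width: 17.8
gripper_force: 30.0
```

Request:
send_rows(
  targets=[
    [[0,0,0,-0.004,0,-0.02,1],[0,0,0,0,0,-0.01,1],[0,0,0,0,0,0,1],[0,0,0,0,0,0,1]],
  ],
)

```text
time_s: 36.0
ee_pos: [504.4, -429.2, -5.7]
ee_rot: [180.0, -0.0, -28.0]
force: [-1.0, 0.1, -3.2]
gripper_width: 17.8
gripper_force: 30.0
```

Request:
send_rows(
  targets=[
    [[0,0,0,0,0,-0.006,1],[0,0,0,0,0,0,1]],
  ],
)

```text
time_s: 36.2
ee_pos: [504.6, -429.3, -5.8]
ee_rot: [180.0, -0.0, -28.0]
force: [-1.7, 1.1, 3.7]
gripper_width: 17.9
gripper_force: 30.0
```

Contact. Release and rise.

Request:
send_rows(
  targets=[
    [[0,0,0,0,0,0,-0.6],[0,0,0,0,0,0,-0.6],[0,0,0,0,0,0,-0.6],[0,0,0,0,0,0,-0.6],[0,0,0,0,0,0,-0.6],[0,0,0,0,0,0,-0.6],[0,0,0,0,0,0,-0.6],[0,0,0,0,0,0.1,-0.8],[0,0,0,0,0,0.2,-0.8],[0,0,0,0,0,0.2,-0.8],[0,0,0,0,0,0.2,-0.8],[0,0,0,0,0,0.2,-0.8]],
  ],
)

```text
time_s: 37.4
ee_pos: [504.3, -428.9, 174.8]
ee_rot: [180.0, -0.0, -28.0]
force: [0.5, -0.6, 0.2]
gripper_width: 82.2
gripper_force: 0.0
```

Request:
send_rows(
  targets=[
    [[0,0,0,0,0,0.05,-1],[0,0,0,0,0,0,-1],[0,0,0,0,0,0,-1],[0,0,0,0,0,0,-1]],
  ],
)

```text
time_s: 37.8
ee_pos: [503.5, -428.2, 180.5]
ee_rot: [-179.9, 0.3, -28.0]
force: [-0.7, -0.3, -0.1]
gripper_width: 91.3
gripper_force: 0.0
```

```bash
python3 look.py chrome_hook 10 w11 8 17 60; python3 pad.py p8 hook_pad; python3 - <<'E'
from h import *
t=optics.grab_frame("top")[0]; w=cv2.imread("pics/p8.png"); cv2.imwrite("pics/fin.png",cv2.resize(np.hstack([w,t[...,::-1]]),(800,300)))
c=cam("top")
for s in optics.silhouettes("top","nail_tray")[:1]: print(s["at"],axis(c,s["mask"],20))
E
```

```text
37.8 [ 503.5 -428.2  180.5] [-179.9    0.3  -28. ] 91.3
sil 0.59 [278. 187.] (array([ 503.5, -428.1]), array([43., 98.]), -28.0)
chrome_hook 0.91 [275. 187.] [ 503.5 -427.7    0. ]
blob [275. 188.] 2429 ((503.6108093261719, -428.301513671875), (43.012474060058594, 97.97833251953125), 62.246437072753906) z 11.390134807188943
38.0 [ 503.9 -428.6  181.4] [-180.     0.2  -28. ] 90.9241777738781
hook_pad 0.57 [279. 188.] [ 501.9 -431.6    0. ]
hook_pad 0.34 [276. 190.] [ 500.8 -427.6    0. ]
sil hook_pad 0.63 [292. 183.] (array([ 503.6, -430.3]), array([ 78., 116.]), -27.9)
[283.9, 228.5] (array([463. ,  -2.4]), array([92., 62.]), 2.7)
```

View pics/fin.png

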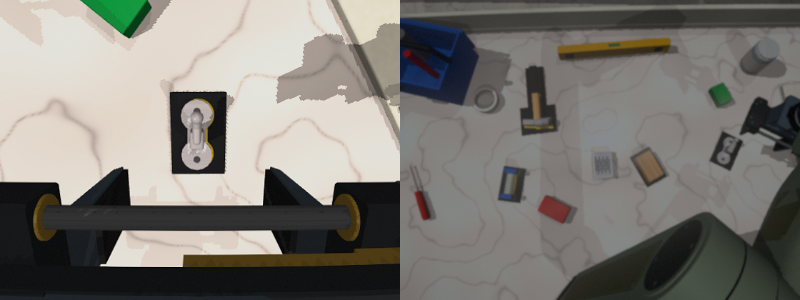

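The hook is flat on its pad, within about 2 mm. The top view shows all four tools on their pads, and the tray is where it started at (463,-2.4). Handing in.

```bash
python3 -c "
from workcell import env
print(env.job_done())"
```

```text
the job is handed in; nothing more can be done
None
```

The hammer went first, then the sanding block, bumper tube and chrome hook. All four lie released on their pads within about 5 mm by my camera measurements, the nail tray has not moved, and the job is handed in at about 38 s; no verdict came back.

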